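# Roll the resin blank up the gutter to its stop

### The arm

A 7-joint arm with a two-finger parallel gripper is mounted at the origin on the work surface. World frame = base frame: x ahead of the robot, y to its left, z up, the work surface at z = 0. Lengths are in m, angles in degrees, forces in N, time in s.
With the tool pointing down it reaches from about 0.35 to 0.9 m from the base axis. Payload 8.1 kg.
Tool frame: the origin (TCP) lies at the very end of the fingers, on their centre line; the grasp point (between the pads) lies 19 mm behind it (env.hold_point_z is the distance from the TCP to the grasp point, in m); z points along the fingers, y is the line along which they close (so a half turn about z gives the same grasp; the last joint's range is limited). The gripper opens to 92 mm and grips with 3 to 60 N. Pads are 19 mm wide; open, the fingers measure 130 mm over their backs; the gripper's body (75 mm by 190 mm) begins 47 mm behind the grasp point.
Start: joints at [-70.451, 24.895, 1.432, 90.138, -0.665, 64.973, -4.303], TCP at [0.268, 0.564, 0.227] pointing down, gripper open.
Joint ranges: [-149.89, 149.89], [-25.12, 119.58], [-72.63, 75.52], [4.76, 147.25], [-75.54, 255.54], [6.69, 114.76], [-157.13, 157.13]. Speed limits (degrees/s): [127.2, 127.2, 172.46, 172.46, 180, 180, 180].

### API

Orientations are given as [roll, pitch, yaw] about the fixed x, y, z axes, in that order (R = Rz(yaw) Ry(pitch) Rx(roll)).
In Python, from workcell import env gives the robot as it stands.
- The arm moves only by the shell command python3 -m handwheel 'ROWS' [OPENING] [FORCE]. ROWS is JSON, a list of rows, each an object with "translation": the shift along the tool's x, y, z each as a share of 0.25 m, from -1 to 1, a list of three; "angular": the turn, a rotation vector about the tool's x, y, z each as a share of 30 degrees, from -1 to 1, a list of three. A call has 1 to 12 rows; each row is the pose to reach, as a shift and turn from the pose commanded when the call began, along the tool's axes at that moment; what a row does not reach only later rows make up. A row lasts 1/10 s, in which the tool goes at most 50 mm and 8.59 degrees, less where a joint would pass 70% of its speed; a pose out of reach is approached as far as the arm can. A call with a number of a shift or a turn outside -1 to 1 is refused whole. A call with a gripper value outside its range is refused whole. OPENING is the closure, from -1 (fully open) to 1 (shut), so that 0 is half open, set as the call begins (- or left out, the last holds). The fingers move at their own pace and stop on an object; FORCE is the grip in N (left out, the last holds). Time passes only in rows, so rows that repeat a pose let the fingers close. It gives the time, the measured TCP pose, the force, the opening and the grip force at its end, in the units of the state.
- env.state(): the state, without advancing time (a new reading comes with each control period).
- env.get_image(name): name is "scene" or "top" or "wrist"; returns the picture (480x640x3 uint8, red, green, blue); there is no depth.
- env.calibration(name): a dict with "K" (3x3 intrinsics, pixels), "extrinsics" (4x4, takes a point from camera to world coordinates); the wrist camera has in their place "hand_eye" (4x4, takes a point from camera to tool coordinates, whose origin is the TCP and whose axes are the flange's). Camera axes: x right, y down, z forward; pixel columns grow to the right and rows downward; lengths in m; the calibration is good to about 2 mm. A picture is of the moment at which its call begins: read the wrist's pose just before it. calibration takes no time and is no camera call.
- env.sign_off(): hands the job in; it is judged then, once.
Trained networks look in the newest picture that a camera, given by its name, has taken for a name from the list of things; names that differ only in an ending like _2 or _b are one class to them, and where a whole thing is asked for, a point or a joint stands for the part that bears it (a point fixed in the world has none). Each returns a list of dicts, best first, with "conf" (0 to 1); they miss things now and then, are a little off and sometimes report something else, mostly with a low value. They report only what shows in the picture. A call takes as long as a camera call. They do not tell look-alikes from the thing itself.
- env.look_for(camera, thing): "at" ([column, row] as shares, 0 to 1, of the picture: columns of its width, rows of its height, amid what is visible of it).
- env.trace(camera, thing): "pixels" (480x640 bool, what is visible of it) and "at" ([column, row] as shares, 0 to 1, of the picture: columns of its width, rows of its height, amid what is visible of it).
The state is a dict: "time": time; "joint_pos": joint angles; "qvel": joint speeds; "joint_efforts": joint torques, N m; "tcp_pos": TCP position; "tool_rot": TCP orientation; "ft_force": force on the tool from outside, world axes, zero at the start; "moment": the same for the moment, N m; "gripper_width": finger opening in m; "finger_force": force on a finger pad.
Only numpy, scipy, OpenCV 4.12 (cv2) and the standard library are available. Lean on these libraries where they do the work, as an engineer would, in place of code of your own. Each camera call takes 0.05 s, during which the arm holds its last target. There are 200 camera calls.

### The job

With the fingers, push the teal resin blank up the sloped wooden gutter, over the crest and into the dip at the top, so that it lies at rest against the red end stop and cannot roll back. Only push it: never lift it off the gutter's floor, and touch it with nothing but the fingers. Leave the other things on the bench where they are.

Things in the scene. Friction and masses are not known exactly. Their poses are not given: they have to be found in the camera images.
- gutter: Fixed wooden gutter on a plywood base 150 x 400 mm, turned at random. Origin: at bench level under the base's centre; x across, y along it and uphill, z up. Channel 92 mm wide; walls 10 mm thick, 22 mm above its floor. Floor rises at 7 degrees from z = 45 mm at the low end's lip (inner face y = -170 mm) to a crest at y = 80, z = 76 mm, then dips at 10 degrees to z = 61 mm at the red stop.
- ramp: The rising floor of the gutter, fixed. Origin: on the floor's surface at the inner face of the low lip (10 mm thick, 14 mm high), mid-width; y runs uphill along the slope (252 mm to the crest), z is square to the floor, x across. The blank's centre lies 36 mm above this surface while it rolls on it.
- seat (a point): Where the blank's centre lies when it is seated in the dip against the red end stop: y = 129 mm, z = 104 mm in the gutter's frame. The stop's face is 36 mm further along (y = 165 mm), 15 mm thick, its top at z = 111 mm. Once past the crest the blank rolls here by itself.
- blank: Teal polished resin cylinder (slippery) with oak streaks, loose, 72 mm diameter, 84 mm long, 0.27 to 0.53 kg, lying across the gutter. Origin at its centre; x is its axis (y and z turn as it rolls). Starts against the low lip (centre at y = -146, z = 84 mm in the gutter's frame) and rolls back there if let go before the crest.
- walnut_blank: Dark brown wooden cylinder standing beside the gutter, 50 mm diameter, 75 mm high; origin under its centre. Leave alone.
- post_cap: Pale turned wooden post cap standing beside the gutter, 48 mm diameter, 53 mm high; origin under its centre. Leave alone.
- resin_cup: White mixing cup, 84 mm diameter, 85 mm high; origin under its centre. Leave alone.
- mallet: Hammer with a pale wooden handle and steel head, about 250 mm long, lying on the bench; origin under its middle. Leave alone.
- brush: Brush with a red handle, about 200 mm long, lying on the bench; origin under its middle. Leave alone.
- hardener: Clear jar with a blue cap, 60 mm diameter, 100 mm high; origin under its centre. Leave alone.
There are look-alikes about, which are no part of the job. Of the things like the blank, leave any that is pink or yellow; of the rest the smaller one is meant.

How it is judged (in metres and radians):
On the way:
1. the fingers are pushing the blank on the upper half of the slope, and it lies on the gutter's floor (y of blank in the frame of gutter between -0.04 and 0.08 m and z of blank in the frame of ramp below 0.044 m and contact force between the fingers and blank above 0.05 N).
At the end, for the whole second after the job is handed in: The blank lies at rest across the dip, against the red stop (its centre within 8 mm of the seated place along the gutter, 12 mm across, 7 mm in height) (y of blank in the frame of gutter between 0.121 and 0.135 m and x of blank in the frame of gutter between -0.012 and 0.012 m and z of blank in the frame of gutter between 0.097 and 0.11 m and angle between the x axis of blank and the x axis of gutter, either way round below 0.2 rad and linear speed of blank below 0.02 m/s and angular speed of blank below 0.5 rad/s); the robot touches nothing.
It fails at once if the blank is lifted more than 10 mm off the gutter's floor or leaves the gutter (z of blank in the frame of ramp above 0.046 m or x of blank in the frame of gutter above 0.03 m or x of blank in the frame of gutter below -0.03 m).
It fails at once if another thing on the bench is moved more than 25 mm (distance of any of walnut_blank, post_cap, resin_cup, mallet, brush, hardener from where it was at the start of the episode above 0.025 m).
It fails at once if the arm or the gripper's body presses on the blank (contact force between the arm and blank above 3 N).
It also fails if it takes over 40 s, if anything falls off the work surface, if the arm or the gripper's body presses on something with over 40 N, if the wrist force passes 120 N, or if a joint passes its speed limit or range.

## Working session

There is one attempt and no reset: what is moved stays moved. The work goes in short steps, Python scripts to look and compute and a shell command to move; the robot and the scene stay as the last step left them, time stands still between calls to the robot, and variables do not carry over. Pictures are saved under pics/ and viewed, at most 10 in all, crops included, and the job is handed in when it is done.

```bash
mkdir -p pics
python3 - <<'E'
from workcell import env
import cv2,numpy as np
for c in ["top","scene"]:
    im=env.get_image(c); cv2.imwrite(f"pics/{c}0.png",im[:,:,::-1])
    k=env.calibration(c); print(c,np.round(k["K"],1).tolist(),np.round(k["extrinsics"],4).tolist())
    for t in ["blank","gutter","ramp"]:
        print(t,[(round(d["conf"],2),np.round(np.array(d["at"])*[640,480]).tolist()) for d in env.look_for(c,t)])
s=env.state();print(s["time"],s["tcp_pos"],s["tool_rot"],s["ft_force"])
print(env.calibration("wrist"))
E
```

```text
top [[583.4, 0.0, 311.2], [0.0, 583.4, 236.2], [0.0, 0.0, 1.0]] [[0.0163, -0.9983, 0.0565, 0.4019], [-0.9997, -0.0173, -0.0171, 0.0635], [0.0181, -0.0562, -0.9983, 1.5272], [0.0, 0.0, 0.0, 1.0]]
blank [(0.93, [452.0, 347.0]), (0.92, [374.0, 302.0]), (0.77, [393.0, 224.0]), (0.64, [465.0, 279.0])]
gutter [(0.65, [332.0, 198.0])]
ramp [(0.56, [349.0, 202.0]), (0.27, [332.0, 199.0])]
scene [[536.1, 0.0, 326.3], [0.0, 536.1, 241.5], [0.0, 0.0, 1.0]] [[-0.5281, 0.6546, -0.5409, 1.1923], [0.8492, 0.4099, -0.333, 0.4945], [0.0037, -0.6352, -0.7724, 1.0815], [0.0, 0.0, 0.0, 1.0]]
blank [(0.96, [270.0, 135.0]), (0.77, [223.0, 162.0]), (0.63, [304.0, 180.0]), (0.61, [240.0, 210.0])]
gutter [(0.7, [281.0, 277.0]), (0.42, [534.0, 338.0])]
ramp [(0.85, [263.0, 248.0])]
0.4 [0.26836547 0.56438515 0.22660827] [-1.79988436e+02  2.37806397e-03  1.54568827e+02] [ 0.53936859 -0.23747503 -0.76694426]
{'K': array([[390.84567085,   0.        , 323.22907069],
       [  0.        , 390.84567085, 232.77717475],
       [  0.        ,   0.        ,   1.        ]]), 'hand_eye': array([[-5.17219116e-04, -9.50856259e-01, -3.09632212e-01,
         8.41221138e-02],
       [ 9.99999679e-01, -6.81370004e-04,  4.22003844e-04,
        -6.40373882e-04],
       [-6.12239098e-04, -3.09631894e-01,  9.50856306e-01,
        -1.58066109e-01],
       [ 0.00000000e+00,  0.00000000e+00,  0.00000000e+00,
         1.00000000e+00]])}
```

View pics/top0.png

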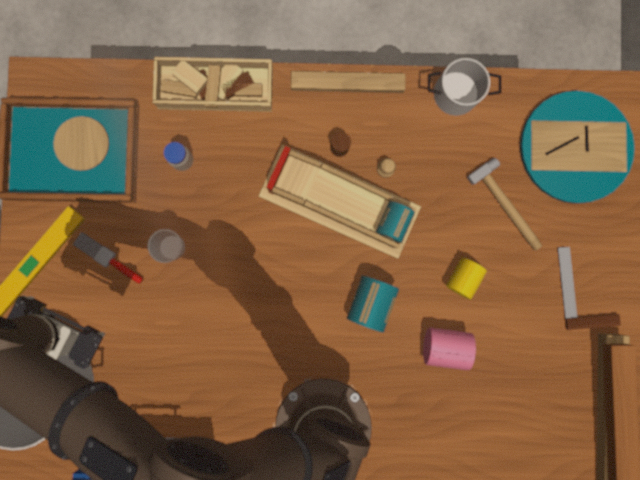

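View pics/scene0.png

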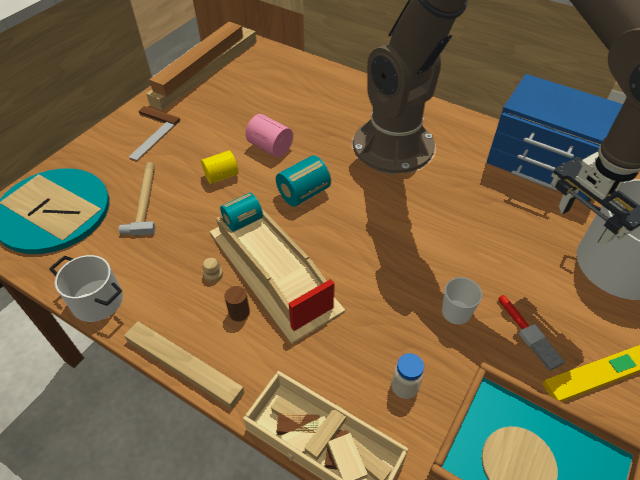

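Candidates in the top picture: pink (452,347), large teal (374,302), small teal in the gutter (393,224) and yellow (465,279). The small teal one at the gutter's low end (lower right; the red stop is at the upper left, about (279,168)) fits. Pink and yellow are excluded, and of the two teal ones it is the smaller. I'll confirm it in a crop.

Run:
```python
import cv2
im=cv2.imread("pics/top0.png")[135:265,250:430]
cv2.imwrite("pics/crop.png",cv2.resize(im,None,fx=4.4,fy=4.4,interpolation=cv2.INTER_CUBIC))
```

```text
(no output)
```

View pics/crop.png

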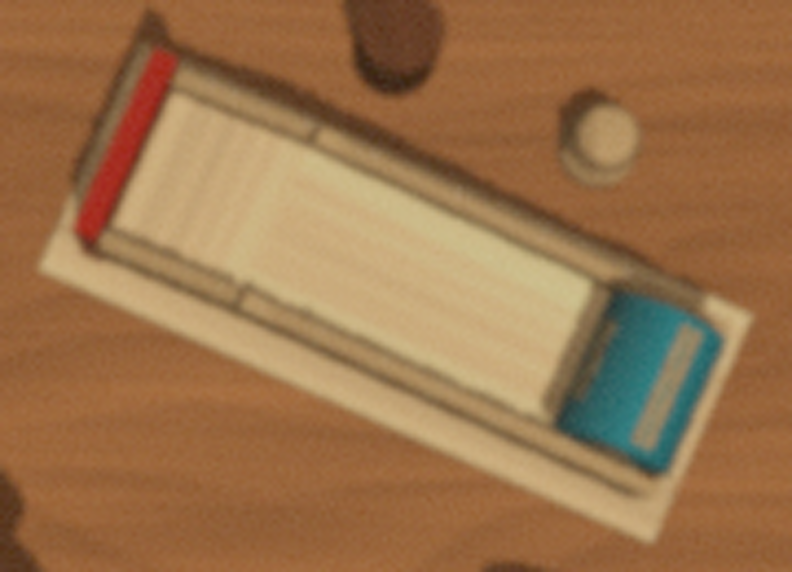

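The crop confirms it: a small teal cylinder with an oak streak lies in the gutter's low end, about (393,222) in the top picture. Its larger twin lies on the bench. Next I fit the gutter's pose from its corners.

```bash
cat > h.py <<'E'
from workcell import env
import numpy as np
from scipy.spatial.transform import Rotation as R
def proj(c,P):
    k=env.calibration(c);T=np.linalg.inv(k["extrinsics"]);q=np.atleast_2d(P)@T[:3,:3].T+T[:3,3]
    q=q@k["K"].T;return q[:,:2]/q[:,2:]
def g2w(p,P):
    c,s=np.cos(p[2]),np.sin(p[2]);P=np.atleast_2d(P)
    return P@np.array([[c,s,0],[-s,c,0],[0,0,1]])+[p[0],p[1],0]
E
python3 - <<'E'
from h import *
from scipy.optimize import least_squares
cr=np.array([[40,270],[655,542],[750,315],[243,292],[315,133]])/4.4+[250,135]
M=lambda t:np.array([[-75,200,t],[-75,-200,t],[75,-200,t],[-51,80,98],[51,80,98]])/1e3
f=lambda p:(proj("top",g2w(p,M(p[3])))-cr).ravel()
r=least_squares(f,[.5,.03,-1,15],x_scale=[.1,.1,.3,10],bounds=([0,-1,-3,5],[1,1,3,30]))
p=r.x;print(p,np.degrees(p[2]),np.round(r.fun.reshape(-1,2),1).tolist())
np.save("p.npy",p)
import numpy as np
b=np.array([[0,-.146,.084],[0,.129,.104],[0,.172,.111],[-.056,.172,.111],[.056,.172,.111]])
print(g2w(p,b).round(3).tolist());print(proj("top",g2w(p,b)).round().tolist(),proj("scene",g2w(p,b)).round().tolist())
for c in["top","scene"]:
    env.get_image(c)
    for d in env.trace(c,"gutter")[:1]: print(c,d["conf"])
E
```

```text
[ 0.5815559  -0.03742849 -0.4036019   5.        ] -23.124685621862252 [[-0.1, -0.4], [-0.3, 0.1], [0.8, -0.4], [-0.4, 0.9], [0.1, -0.4]]
[[0.524, -0.172, 0.084], [0.632, 0.081, 0.104], [0.649, 0.121, 0.111], [0.598, 0.143, 0.111], [0.701, 0.099, 0.111]]
[[396.0, 221.0], [295.0, 175.0], [279.0, 167.0], [270.0, 188.0], [288.0, 147.0]] [[241.0, 211.0], [300.0, 280.0], [311.0, 291.0], [332.0, 279.0], [289.0, 303.0]]
top 0.86
```

The predicted stop corners match the scene picture, e.g. (332,279) and (289,303). So the gutter is at (0.582, -0.037), yaw -23.1°. I'll approach along an arc, turning the tool about -88° on the way.

```bash
cat >> h.py <<'E'
def rel(pos,yaw,start=None):
    """shares for moving from (pos,yaw)/current state to the target, tool down"""
    s=env.state()
    p0,y0=(s["tcp_pos"],s["tool_rot"]) if start is None else (start[0],[180,0,start[1]])
    R0=R.from_euler('xyz',y0,degrees=True);R1=R.from_euler('xyz',[180,0,yaw],degrees=True)
    return ((R0.inv().apply(np.array(pos)-p0))/.25).round(3).tolist(),(np.degrees((R0.inv()*R1).as_rotvec())/30).round(3).tolist()
p=np.load("p.npy")
E
python3 - <<'E'
from h import *
end=g2w(p,[0,-.215,.2])[0];yf=90+np.degrees(p[2]);print(end,yf)
w=[([.44,.42,.22],154.6-29),([.56,.20,.22],154.6-58),([.56,-.03,.22],yf),(end,yf)]
st=None
for q in w: print(rel(*q,st)); st=q
E
```

```text
[ 0.49711822 -0.23515375  0.2       ] 66.87531437813774
([-0.868, -0.227, 0.027], [0.0, -0.0, 0.966])
([-0.995, -0.122, -0.0], [0.0, -0.0, 0.967])
([-0.914, -0.106, -0.0], [0.0, -0.0, 0.991])
([-0.853, 0.091, 0.08], [0.0, 0.0, 0.0])
```

```bash
python3 -m handwheel '[{"translation":[-0.2,-0.05,0.01],"angular":[0,0,0.22]},{"translation":[-0.4,-0.1,0.02],"angular":[0,0,0.45]},{"translation":[-0.65,-0.17,0.03],"angular":[0,0,0.7]},{"translation":[-0.87,-0.23,0.03],"angular":[0,0,0.97]},{"translation":[-0.87,-0.23,0.03],"angular":[0,0,0.97]},{"translation":[-0.87,-0.23,0.03],"angular":[0,0,0.97]},{"translation":[-0.87,-0.23,0.03],"angular":[0,0,0.97]}]' 0.13 20
python3 - <<'E'
from h import *
print(env.state()["joint_pos"]);print(rel([.56,.20,.22],154.6-58))
E
```

```text
time: 1.3
tcp_pos: [0.4401, 0.4191, 0.2193]
tool_rot: [-180.0, -0.0, 125.4]
ft_force: [-0.9, -0.3, 0.3]
gripper_width: 0.0421
finger_force: 0.0
[-56.26025563  23.63602067  10.85407832  93.87775269  -4.89461125
  62.94430513  -8.64204726]
([-0.992, -0.117, -0.003], [-0.0, -0.001, 0.961])
```

```bash
python3 -m handwheel '[{"translation":[-0.2,-0.02,0],"angular":[0,0,0.2]},{"translation":[-0.4,-0.05,0],"angular":[0,0,0.4]},{"translation":[-0.6,-0.07,0],"angular":[0,0,0.6]},{"translation":[-0.8,-0.1,0],"angular":[0,0,0.8]},{"translation":[-0.99,-0.12,0],"angular":[0,0,0.96]},{"translation":[-0.99,-0.12,0],"angular":[0,0,0.96]},{"translation":[-0.99,-0.12,0],"angular":[0,0,0.96]}]'
python3 - <<'E'
from h import *
print(env.state()["joint_pos"]);print(rel([.56,-.03,.22],66.9))
E
```

```text
time: 2.0
tcp_pos: [0.5591, 0.2008, 0.2192]
tool_rot: [-180.0, -0.0, 96.7]
ft_force: [0.1, 1.1, 0.3]
gripper_width: 0.0395
finger_force: 0.0
[-39.80102257  22.84846302  20.9081488   96.48159405  -9.04696686
  62.33054152  -9.48997774]
([-0.917, -0.104, -0.004], [-0.001, -0.001, 0.993])
```

```bash
python3 -m handwheel '[{"translation":[-0.2,-0.02,0],"angular":[0,0,0.2]},{"translation":[-0.4,-0.05,0],"angular":[0,0,0.4]},{"translation":[-0.6,-0.07,0],"angular":[0,0,0.6]},{"translation":[-0.8,-0.09,0],"angular":[0,0,0.8]},{"translation":[-0.92,-0.1,0],"angular":[0,0,0.99]},{"translation":[-0.92,-0.1,0],"angular":[0,0,0.99]},{"translation":[-0.92,-0.1,0],"angular":[0,0,0.99]}]'
python3 - <<'E'
from h import *
import cv2
print(env.state()["joint_pos"]);print(rel(g2w(p,[0,-.22,.2])[0],66.88))
cv2.imwrite("pics/w1.png",env.get_image("wrist")[:,:,::-1])
E
```

```text
time: 2.7
tcp_pos: [0.5612, -0.0287, 0.2191]
tool_rot: [-180.0, -0.1, 67.2]
ft_force: [0.1, -0.7, -0.2]
gripper_width: 0.0398
finger_force: 0.0
[-25.44807379  20.74187423  31.13743435 101.55121504 -12.16717728
  61.06292826 -12.83438967]
([-0.881, 0.084, 0.075], [-0.001, -0.002, 0.01])
```

View pics/w1.png

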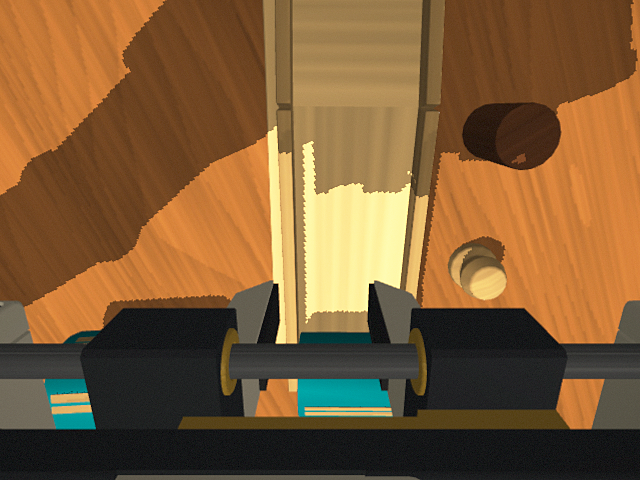

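The wrist picture shows the gutter running straight up the image, with the wall kinks at the crest at (285,107) and (430,107). The blank is at about (345,370) and is centred. I'll compare the kinks with my fit.

```bash
python3 - <<'E'
from h import *
s=env.state();k=env.calibration("wrist")
T=np.eye(4);T[:3,:3]=R.from_euler('xyz',s["tool_rot"],degrees=True).as_matrix();T[:3,3]=s["tcp_pos"]
T=np.linalg.inv(T@k["hand_eye"])
P=g2w(p,np.array([[-51,80,98],[51,80,98],[-46,-0,88],[46,0,88]])/1e3)
q=(P@T[:3,:3].T+T[:3,3]);print(q[:,2]);q=q@k["K"].T;print(q[:,:2]/q[:,2:])
E
python3 -m handwheel '[{"translation":[-0.2,0.02,0],"angular":[0,0,0.01]},{"translation":[-0.4,0.04,0],"angular":[0,0,0.01]},{"translation":[-0.6,0.06,0],"angular":[0,0,0.01]},{"translation":[-0.8,0.08,0],"angular":[0,0,0.01]},{"translation":[-0.88,0.085,0],"angular":[0,0,0.01]},{"translation":[-0.88,0.085,0.08],"angular":[0,0,0.01]},{"translation":[-0.88,0.085,0.08],"angular":[0,0,0.01]}]'
```

```text
[0.26688457 0.26704275 0.30100476 0.30114743]
[[282.03160001 112.79282179]
 [431.34057605 113.83709678]
 [292.50667801 221.28698956]
 [411.92120328 222.07081503]]
time: 3.45
tcp_pos: [0.4945, -0.2393, 0.1973]
tool_rot: [-179.8, -0.1, 66.9]
ft_force: [-0.0, 0.9, -0.8]
gripper_width: 0.0399
finger_force: 0.0
```

The fit agrees within a pixel or two across and about 4 mm along. Now I go down behind the blank, to z = 0.072.

```bash
python3 -m handwheel '[{"translation":[0,0,0.2],"angular":[0,0,0]},{"translation":[0,0,0.4],"angular":[0,0,0]},{"translation":[0,0,0.5],"angular":[0,0,0]},{"translation":[0,0,0.5],"angular":[0,0,0]},{"translation":[0.04,0,0.5],"angular":[0,0,0]},{"translation":[0.06,0,0.5],"angular":[0,0,0]},{"translation":[0.06,0,0.5],"angular":[0,0,0]}]'
python3 - <<'E'
from h import *
s=env.state();c,sn=np.cos(p[2]),np.sin(p[2]);d=s["tcp_pos"][:2]-p[:2];print("gutter xy",c*d[0]+sn*d[1],-sn*d[0]+c*d[1],s["tool_rot"])
E
```

```text
time: 4.15
tcp_pos: [0.5027, -0.2267, 0.0759]
tool_rot: [179.8, -0.1, 66.8]
ft_force: [0.4, 0.4, -0.3]
gripper_width: 0.04
finger_force: 0.0
gutter xy 0.001784555313481817 -0.20499149296530841 [ 1.79838951e+02 -7.88003071e-02  6.68401343e+01]
```

```bash
python3 -m handwheel '[{"translation":[0.03,0,0],"angular":[0,0,0]},{"translation":[0.06,0,0],"angular":[0,0,0]},{"translation":[0.1,0,-0.005],"angular":[0,0,0]},{"translation":[0.14,0,-0.01],"angular":[0,0,0]},{"translation":[0.18,0,-0.015],"angular":[0,0,0]},{"translation":[0.22,0,-0.02],"angular":[0,0,0]},{"translation":[0.26,0,-0.025],"angular":[0,0,0]},{"translation":[0.3,0,-0.03],"angular":[0,0,0]},{"translation":[0.34,0,-0.035],"angular":[0,0,0]},{"translation":[0.38,0,-0.04],"angular":[0,0,0]},{"translation":[0.42,0,-0.045],"angular":[0,0,0]},{"translation":[0.46,0,-0.05],"angular":[0,0,0]}]'
python3 - <<'E'
from h import *
import cv2
s=env.state();c,sn=np.cos(p[2]),np.sin(p[2]);d=s["tcp_pos"][:2]-p[:2];print("gutter xy",c*d[0]+sn*d[1],-sn*d[0]+c*d[1],s["tool_rot"])
cv2.imwrite("pics/s2.png",cv2.resize(env.get_image("scene")[130:350,180:400,::-1],None,fx=2.7,fy=2.7))
E
```

```text
time: 5.35
tcp_pos: [0.5464, -0.1218, 0.0868]
tool_rot: [-180.0, -0.0, 66.7]
ft_force: [-0.3, -2.7, 0.6]
gripper_width: 0.0402
finger_force: 0.9
gutter xy 0.0008338715686547205 -0.09141095122868509 [-1.79996591e+02 -5.81331153e-04  6.66692673e+01]
```

View pics/s2.png

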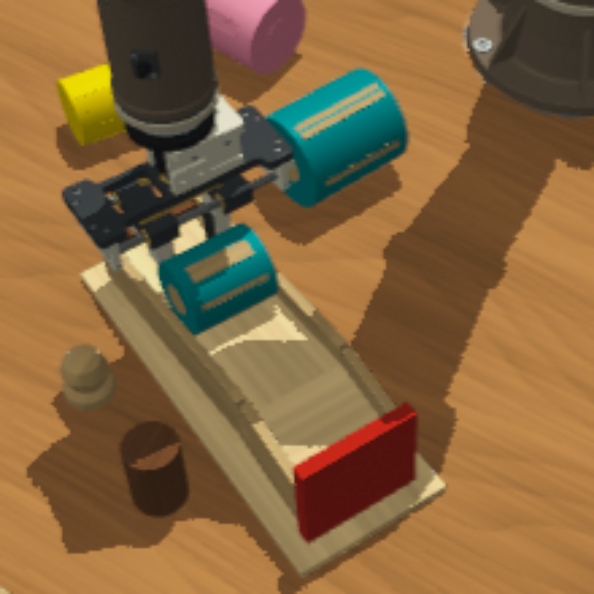

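The blank lies square on the floor at about (218,278) in the crop, with both fingers behind it. I'll continue up to the crest.

```bash
python3 -m handwheel '[{"translation":[0.04,0,-0.005],"angular":[0,0,0]},{"translation":[0.08,0,-0.01],"angular":[0,0,0]},{"translation":[0.12,0,-0.015],"angular":[0,0,0]},{"translation":[0.16,0,-0.02],"angular":[0,0,0]},{"translation":[0.2,0,-0.025],"angular":[0,0,0]},{"translation":[0.24,0,-0.03],"angular":[0,0,0]},{"translation":[0.28,0,-0.035],"angular":[0,0,0]},{"translation":[0.32,0,-0.04],"angular":[0,0,0]},{"translation":[0.36,0,-0.045],"angular":[0,0,0]},{"translation":[0.39,0,-0.048],"angular":[0,0,0]},{"translation":[0.42,0,-0.052],"angular":[0,0,0]},{"translation":[0.44,0,-0.054],"angular":[0,0,0]}]'
python3 - <<'E'
from h import *
s=env.state();c,sn=np.cos(p[2]),np.sin(p[2]);d=s["tcp_pos"][:2]-p[:2];print("gutter xy",c*d[0]+sn*d[1],-sn*d[0]+c*d[1],s["finger_force"])
E
```

```text
time: 6.6
tcp_pos: [0.59, -0.0208, 0.1003]
tool_rot: [180.0, -0.0, 66.7]
ft_force: [-1.1, -1.5, 1.8]
gripper_width: 0.0402
finger_force: 1.1
gutter xy 0.0012571019836007703 0.018597174606123645 1.0631721653044224
```

```bash
python3 -m handwheel '[{"translation":[0.015,0,-0.002],"angular":[0,0,0]},{"translation":[0.03,0,-0.004],"angular":[0,0,0]},{"translation":[0.045,0,-0.006],"angular":[0,0,0]},{"translation":[0.06,0,-0.008],"angular":[0,0,0]},{"translation":[0.075,0,-0.01],"angular":[0,0,0]},{"translation":[0.09,0,-0.01],"angular":[0,0,0]},{"translation":[0.105,0,-0.01],"angular":[0,0,0]},{"translation":[0.12,0,-0.01],"angular":[0,0,0]},{"translation":[0.135,0,-0.01],"angular":[0,0,0]},{"translation":[0.145,0,-0.01],"angular":[0,0,0]},{"translation":[0.145,0,-0.01],"angular":[0,0,0]},{"translation":[0.145,0,-0.01],"angular":[0,0,0]}]'
python3 - <<'E'
from h import *
import cv2
s=env.state();print(s["finger_force"])
cv2.imwrite("pics/s3.png",cv2.resize(env.get_image("scene")[130:350,180:400,::-1],None,fx=2.7,fy=2.7))
E
```

```text
time: 7.8
tcp_pos: [0.604, 0.0116, 0.1027]
tool_rot: [-180.0, 0.0, 66.7]
ft_force: [-0.3, -0.0, -0.1]
gripper_width: 0.0399
finger_force: 0.0
0.0
```

View pics/s3.png

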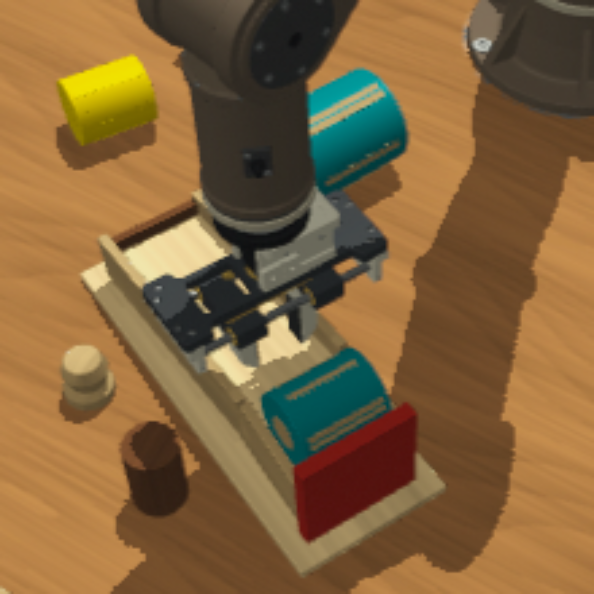

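The blank has rolled over the crest and lies against the red stop, at about (327,405) in the crop, clear of the fingers. I'll back off upward and check.

```bash
python3 -m handwheel '[{"translation":[-0.05,0,-0.05],"angular":[0,0,0]},{"translation":[-0.1,0,-0.2],"angular":[0,0,0]},{"translation":[-0.1,0,-0.4],"angular":[0,0,0]},{"translation":[-0.1,0,-0.5],"angular":[0,0,0]},{"translation":[-0.1,0,-0.5],"angular":[0,0,0]},{"translation":[-0.1,0,-0.5],"angular":[0,0,0]},{"translation":[-0.1,0,-0.5],"angular":[0,0,0]},{"translation":[-0.1,0,-0.5],"angular":[0,0,0]}]'
python3 - <<'E'
from h import *
import cv2
im=env.get_image("scene");cv2.imwrite("pics/s4.png",cv2.resize(im[130:350,180:400,::-1],None,fx=2.7,fy=2.7))
print(proj("scene",g2w(p,[0,.129,.104])),[(round(d["conf"],2),np.round(np.array(d["at"])*[640,480]).tolist()) for d in env.look_for("scene","blank")])
E
```

```text
time: 8.65
tcp_pos: [0.5933, -0.0115, 0.2266]
tool_rot: [-179.9, 0.1, 66.7]
ft_force: [-0.1, 0.0, -0.4]
gripper_width: 0.0399
finger_force: 0.0
[[299.92422877 279.51982673]] [(0.88, [223.0, 165.0]), (0.74, [301.0, 282.0]), (0.74, [317.0, 185.0]), (0.62, [289.0, 136.0])]
```

View pics/s4.png

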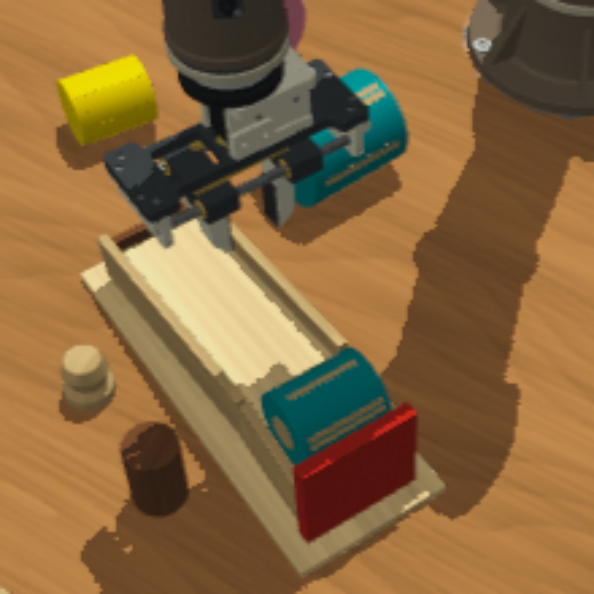

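The blank shows the same streaks in the same place as before, so it is at rest. It is seen at (301,282) against a predicted seat of (300,280), and nothing is touching it.

```bash
python3 -c "
from workcell import env
print(env.sign_off())"
```

```text
the job is handed in; nothing more can be done
None
```

The teal blank was pushed up the gutter and over the crest, and in the last picture it lies at rest against the red stop with the gripper clear; the job is handed in, but no verdict came back.

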